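# Tighten the bead reamer and hold the dead-man lever at slow speed

### The arm

A 6-joint arm with a two-finger parallel gripper is mounted at the origin on the work surface. World frame = base frame: x ahead of the robot, y to its left, z up, the work surface at z = 0. Lengths are in mm, angles in degrees, forces in N, time in s.
With the tool pointing down it reaches from about 250 to 800 mm from the base axis. Payload 3.9 kg.
Tool frame: the origin (TCP) lies at the very end of the fingers, on their centre line; the grasp point (between the pads) lies 19 mm behind it; x points along the fingers, y is the direction in which the jaws open and shut, and the axes are right-handed (so a half turn about x gives the same grasp; the last joint's range is limited). The gripper opens to 85 mm and grips with 20 to 120 N. Pads are 22 mm wide; open, the fingers measure 114 mm over their backs; the gripper's body (76 mm by 85 mm) begins 54 mm behind the grasp point. The pads swing forward as they close: fully open they stand 13 mm farther back than shut.
Start: joints at [-72.995, 14.897, -7.913, 67.191, 0, 90], TCP at [153.538, -502.037, 210.704] pointing down, gripper open.
Joint ranges: [-159.42, 159.42], [-47.68, 98.78], [-73.54, 78.23], [-108.79, 121.32], [-90, 84.71], [-180, 180]. Speed limits (degrees/s): [147.25, 147.25, 180, 180, 180, 180].

### API

Orientations are given as a 3x3 rotation matrix whose columns are the frame's x, y, z axes.
In Python, from cell import manip gives the robot as it stands.
- The arm moves only by the shell command python3 -m jog 'ROWS'. ROWS is JSON, a list of rows, each a list of 7 numbers: the shift along the world's x, y, z in cm, then the turn, a rotation vector about the world's x, y, z in degrees, then the finger opening in cm, from 0 to 8.54. In form: [[dx, dy, dz, rx, ry, rz, grip], ...]. A call has 1 to 12 rows; each row is the pose to reach, as a shift and turn from the pose commanded when the call began; what a row does not reach only later rows make up. A row lasts 1/10 s, in which the tool goes at most 50 mm and 8.59 degrees, less where a joint would pass 70% of its speed; a pose out of reach is approached as far as the arm can. A call with a gripper value outside its range is refused whole. The fingers move at their own pace and stop on an object; the grip force is fixed at half the most. Time passes only in rows, so rows that repeat a pose let the fingers close. It gives the time, the measured TCP pose, the force and the opening at its end, in the units of the state.
- manip.get_state(): the state, without advancing time (a new reading comes with each control period).
- manip.read_camera(name): name is "side" or "top"; returns the picture (420x560x3 uint8, blue, green, red); there is no depth.
- manip.camera_params(name): a dict with "vertical_fov" (degrees; the focal length in pixels is half the picture's height over the tangent of half this angle, whatever the lens; pixels are square), "cx", "cy" (the principal point, pixels), "world_to_cam" (4x4, takes a point from world to camera coordinates). Camera axes: x right, y down, z forward; pixel columns grow to the right and rows downward; lengths in mm; the calibration is good to about 2 mm. A picture is of the moment at which its call begins. camera_params takes no time and is no camera call.
- manip.job_done(): hands the job in, once; it reports no verdict.
The state is a dict: "time": time; "q": joint angles; "dq": joint speeds; "joint_torque": joint torques, N m; "eef_pos": TCP position; "ee_rot": TCP orientation; "contact_force": force on the tool from outside, world axes, zero at the start; "wrist_torque": the same for the moment, N m; "gripper_width": finger opening in mm.
Only numpy, scipy, OpenCV 4.12 (cv2) and the standard library are available. Lean on these libraries where they do the work, as an engineer would, in place of code of your own. Each camera call takes 0.05 s, during which the arm holds its last target.

### The job

Tighten the bead reamer in the bench spindle: turn the chuck's sleeve clockwise, seen from above, as far as it goes, so that the three jaws grip the reamer. Only then press the control box's spring-loaded dead-man lever down to half its travel, where it is level and the top of its pad is flush with the index post beside it (slow speed; never right down, which is full speed), and finish while holding it there, pressed by the robot. Leave everything else on the table where it is.

Things in the scene. Friction and masses are not known exactly. Their poses are not given: they have to be found in the camera images.
- spindle: bench spindle, fixed to the table: a grey housing 110 x 110 mm, 56 mm high, with an upright steel chuck on top in its middle. Origin under the middle of the housing on the table, z up along the chuck's axis. It and the control box may change sides of the table.
- sleeve (a joint): turn of the chuck's knurled steel sleeve about its upright axis, rad; grows clockwise seen from above. It starts between 0 and 0.3 and stays where it is left (friction 0.15 N m). The jaws close 3 mm per rad and meet the reamer at about 1.0; the sleeve ends against a hard stop at 1.2, fully tight (about 0.3 N m to get there).
- sleeve_grip (a point): on the chuck's axis at the height to grip the sleeve, 94 mm above the table. The sleeve is a cylinder 40 mm in diameter from 68 to 102 mm above the table, tapering to 36 mm at its open top at 112 mm; below it is a flat collar 48 mm in diameter, 64 mm above the table. The jaws stand to 116 mm and the reamer to 132 mm above the table on the axis, and must fit between the fingers. The point turns with the sleeve.
- reamer: bead reamer, a loose steel bit 67 mm long standing point up in the chuck: shank 8 mm in diameter, the last 14 mm a taper to a point. Origin at the centre of its lower end, z up along it; it stands in a blind bore 65 mm above the table, 1 mm loose all round.
- jaw1: chuck jaw 1 of three, a dark steel bar 6 mm wide, 26 mm high, moved inwards by the sleeve. Origin on the chuck's axis at the jaw's lower end (as fully open), x radially outwards.
- jaw2: chuck jaw 2 of three, a dark steel bar 6 mm wide, 26 mm high, moved inwards by the sleeve. Origin on the chuck's axis at the jaw's lower end (as fully open), x radially outwards.
- jaw3: chuck jaw 3 of three, a dark steel bar 6 mm wide, 26 mm high, moved inwards by the sleeve. Origin on the chuck's axis at the jaw's lower end (as fully open), x radially outwards.
- lever_pad (a point): centre of the top face of the dead-man lever's pad, a black disc 40 mm in diameter, 12 mm thick; z is the normal of the face, x points along the lever from the pad to the hinge. At rest it is 113 mm above the table, at half travel 81 mm (level), fully down about 48 mm. The pad is pressed from above; nothing stands within 30 mm of its centre except the lever itself.
- control_box: control box, fixed to the table: a grey box 160 mm (x) by 90 mm (y), 30 mm high, origin under its middle on the table. The lever's hinge axis lies along y at x = +55 mm, 75 mm above the table, between two cheeks 89 mm high; the lever reaches from there towards -x, its pad's centre 110 mm from the hinge, so at x = -55 mm when level.
- index_top (a point): top of the index post, an upright steel pin 8 mm in diameter on the control box beside the pad (38 mm to the side), 81 mm above the table: the level lever's pad is flush with it.
- brush_a: felting brush block, blue base 95 x 70 mm with white bristles, 46 mm high. A bystander: leave it alone. Origin under its middle.
- brush_b: a second, equal felting brush block. A bystander: leave it alone. Origin under its middle.
- spool: wooden spool, 36 mm in diameter, 40 mm high. A bystander: leave it alone. Origin under its middle.
- jar: closed glass jar, 54 mm in diameter, 65 mm high. A bystander: leave it alone. Origin under its middle.
- awl: awl with a wooden handle, lying, 150 mm long. A bystander: leave it alone. Origin under its middle.
- cup: white cup, 72 mm in diameter, 85 mm high. A bystander: leave it alone. Origin under its middle.
- bead_tray: clear bead tray, 80 x 110 mm, 22 mm high. A bystander: leave it alone. Origin under its middle.
- lever (a joint): press of the dead-man lever about its hinge, rad: 0 at rest (rising 0.3 rad from the hinge towards the pad), 0.3 at half travel (level), 0.6 fully down. A spring pushes it back up: the push needed at the pad is about 4 N to start, 8 N at level and 12 N fully down; it springs up as soon as it is let go.
Not all that is in view belongs to the job. What is shaped like the control_box but orange is not meant.

How it is judged:
By the outcome, as a careful person would: the job done as asked, in the order asked, and still so for the second after the job is handed in, while the arm keeps its last pose, push and grip.
It also fails if it takes over 42 s, if anything falls off the work surface, if the arm or the gripper's body presses on something with over 40 N, if the wrist force passes 120 N, or if a joint passes its speed limit or range.

## Working session

There is one attempt and no reset: what is moved stays moved. The work goes in short steps, Python scripts to look and compute and a shell command to move; the robot and the scene stay as the last step left them, time stands still between calls to the robot, and variables do not carry over. Pictures are saved under pics/ and viewed, and the job is handed in when it is done.

```bash
mkdir -p pics; ls; python3 - <<'E'
from cell import manip
import cv2
s=manip.get_state();print(s)
for n in("top","side"):
    cv2.imwrite(f"pics/{n}0.png",manip.read_camera(n));p=manip.camera_params(n);print(n,p)
E
```

```text
pics
{'time': 0.0, 'q': array([-7.29952830e+01,  1.49347425e+01, -7.98774160e+00,  6.71892969e+01,
       -4.99004395e-04,  9.00011395e+01]), 'dq': array([ 0.02074546, -0.01029   , -0.0362005 , -0.02257707, -0.17218455,
       -0.09753442]), 'joint_torque': array([ 5.27660995e-04, -4.05677927e+01,  2.53922635e+01,  1.89264771e-02,
        6.02169553e-05,  3.48741196e-06]), 'eef_pos': array([ 153.31935439, -501.3475428 ,  209.86090751]), 'ee_rot': array([[-5.78883122e-04,  2.92430859e-01, -9.56286494e-01],
       [ 1.86310367e-03, -9.56284679e-01, -2.92431432e-01],
       [-9.99998097e-01, -1.95094450e-03,  8.74805447e-06]]), 'contact_force': array([ 0.02344469, -0.79215915, -0.09481724]), 'wrist_torque': array([-0.02632033,  0.0478854 ,  0.00633728]), 'gripper_width': 85.2398165519211}
top {'vertical_fov': 44.48669794603652, 'cx': 265.6066904456229, 'cy': 209.00150179716485, 'world_to_cam': array([[ 4.82301212e-03, -9.99980867e-01, -3.87358721e-03,
         1.92344249e-01],
       [-9.92074558e-01, -4.29843621e-03, -1.25577048e-01,
         5.35541789e+02],
       [ 1.25557994e-01,  4.44854694e-03, -9.92076308e-01,
         1.41540595e+03],
       [ 0.00000000e+00,  0.00000000e+00,  0.00000000e+00,
         1.00000000e+00]])}
side {'vertical_fov': 42.30715956235419, 'cx': 273.9947640329456, 'cy': 216.31651968176595, 'world_to_cam': array([[-6.93665385e-01, -7.20261551e-01, -7.18550716e-03,
         3.85081895e+02],
       [-5.32875573e-01,  5.19859655e-01, -6.67674743e-01,
         3.36208650e+02],
       [ 4.84635901e-01, -4.59313876e-01, -7.44418435e-01,
         1.11951145e+03],
       [ 0.00000000e+00,  0.00000000e+00,  0.00000000e+00,
         1.00000000e+00]])}
```

View pics/top0.png

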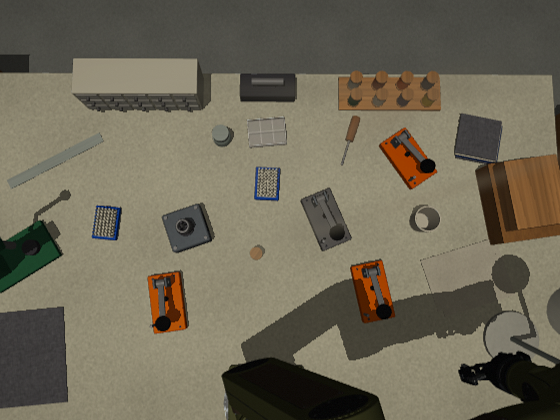

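View pics/side0.png

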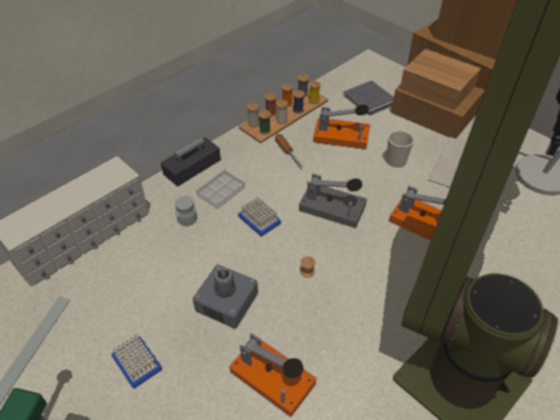

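The grey lever box is at top (326,218). The possible confusions are three orange boxes at top (168,302), (373,292) and (408,158), plus the green machine at (25,255). The spindle at (187,227) has no lookalike. Next I'll take close crops.

```bash
cat > h.py <<'E'
import numpy as np,cv2
from cell import manip
def K(n):
    p=manip.camera_params(n);f=210/np.tan(np.radians(p["vertical_fov"]/2));return f,p["cx"],p["cy"],p["world_to_cam"]
def proj(n,P):
    f,cx,cy,T=K(n);P=np.atleast_2d(P);c=P@T[:3,:3].T+T[:3,3];return np.c_[f*c[:,0]/c[:,2]+cx,f*c[:,1]/c[:,2]+cy]
def onz(n,uv,z):
    f,cx,cy,T=K(n);R=T[:3,:3];o=-R.T@T[:3,3];d=R.T@np.array([(uv[0]-cx)/f,(uv[1]-cy)/f,1]);return o+d*(z-o[2])/d[2]
def tri(a,b):
    A=[]
    for n,uv in(("top",a),("side",b)):
        f,cx,cy,T=K(n);M=np.array([[f,0,cx],[0,f,cy],[0,0,1]])@T[:3];A+=[uv[0]*M[2]-M[0],uv[1]*M[2]-M[1]]
    A=np.array(A);return np.linalg.lstsq(A[:,:3],-A[:,3],rcond=None)[0]
def crop(img,x,y,w,h,s):
    return cv2.resize(img[y:y+h,x:x+w],None,fx=s,fy=s,interpolation=cv2.INTER_CUBIC)
E
python3 - <<'E'
from h import *
t=cv2.imread("pics/top0.png");s=cv2.imread("pics/side0.png")
a=np.vstack([np.hstack([crop(t,155,195,65,65,6),crop(t,290,180,65,75,6)[:390]]),]);cv2.imwrite("pics/c1.png",a)
b=np.hstack([crop(s,185,255,80,75,5),crop(s,295,165,80,75,5)]);cv2.imwrite("pics/c2.png",b)
print(proj("top",manip.get_state()["eef_pos"]),proj("side",manip.get_state()["eef_pos"]))
E
```

```text
[[475.96921946 359.67772939]] [[547.25097938 153.67890671]]
```

View pics/c1.png

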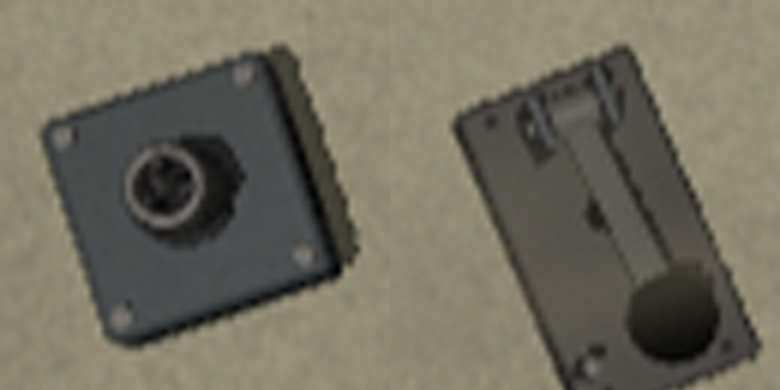

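View pics/c2.png

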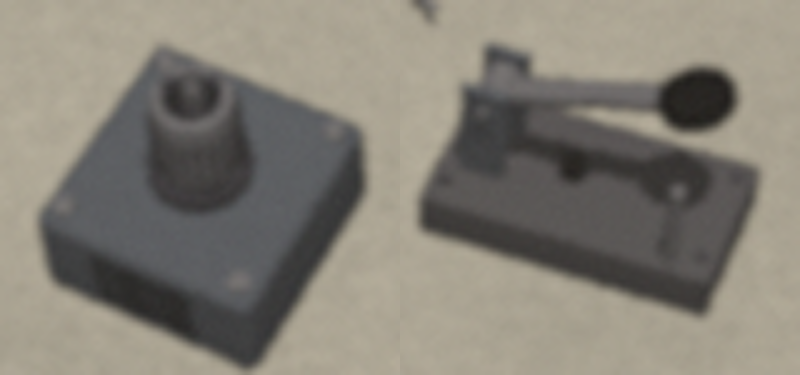

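```bash
python3 - <<'E'
from h import *
def t6(u,v,x,y): return ((u+.5)/6-.5+x,(v+.5)/6-.5+y)
def s5(u,v,x,y): return ((u+.5)/5-.5+x,(v+.5)/5-.5+y)
D={"chuck112":(t6(165,186,155,195),s5(193,98,185,255),112),
"pad":(t6(673-390,312,290,180),s5(698-400,98,295,165),113),
"post":(t6(597-390,357,290,180),s5(680-400,190,295,165),81)}
for k,(a,b,z) in D.items(): print(k,tri(a,b).round(1),onz("top",a,z).round(1),onz("side",b,z).round(1))
T=[(63,137),(245,75),(303,255),(121,318)]; S=[(160,65),(335,130),(238,280),(62,206)]
P=np.array([onz("top",t6(u,v,155,195),56) for u,v in T]);print(P.round(1),P.mean(0)); 
Q=np.array([onz("side",s5(u,v,185,255),56) for u,v in S]);print(Q.round(1),Q.mean(0))
# control box top corners z=30
T=[(455,122),(630,48),(762,345)]
P=np.array([onz("top",t6(u-390,v,290,180),30) for u,v in T]);print(P.round(1),(P[0]+P[2])/2,np.linalg.norm(np.diff(P,axis=0),axis=1))
E
```

```text
chuck112 [479.9 224.2 108.7] [480.2 224.2 112. ] [477.3 225.1 112. ]
pad [ 464.8 -188.8  105.9] [ 466.  -186.6  113. ] [ 459.  -183.9  113. ]
post [ 446.6 -158.3   75.5] [ 448.1 -156.3   81. ] [ 441.8 -155.2   81. ]
[[508.  281.4  56. ]
 [537.3 197.8  56. ]
 [453.9 169.3  56. ]
 [424.5 252.3  56. ]] [480.90052793 225.1768859   56.        ]
[[535.9 200.8  56. ]
 [453.1 167.7  56. ]
 [424.2 250.5  56. ]
 [506.8 281.2  56. ]] [479.99909022 225.03887902  56.        ]
[[ 562.4  -95.9   30. ]
 [ 598.2 -178.9   30. ]
 [ 457.6 -239.2   30. ]] [ 509.9833985  -167.54115113   30.        ] [ 90.41782561 152.97303957]
```

Control box: grey one at top (326,218), checked in the crop (grey base, black pad, post). The spindle axis is at about (480,225). Pad rest position is about (465,-187), with the box x axis at about 23°. Now I'll move above the chuck.

```bash
python3 -m jog '[[4.1,9,0,0,0,16,8.5],[8.2,18.2,0,0,0,33,8.5],[12.2,27.2,0,0,0,50,8.5],[16.3,36.4,0,0,0,66,8.5],[20.4,45.4,0,0,0,83,8.5],[24.5,54.5,0,0,0,100,8.5],[28.6,63.6,0,0,0,116,8.5],[32.6,72.7,0,0,0,133,8.5],[32.6,72.7,0,0,0,133,8.5],[32.6,72.7,0,0,0,133,8.5],[32.6,72.7,0,0,0,133,8.5],[32.6,72.7,0,0,0,133,8.5]]'
```

```text
time: 1.3
eef_pos: [399.3, 47.5, 210.6]
ee_rot: [[0.0, 0.861, 0.508], [-0.0, 0.508, -0.861], [-1.0, -0.0, 0.0]]
contact_force: [0.7, -0.5, 0.8]
gripper_width: 85.2
```

```bash
python3 -m jog '[[8.1,17.7,0,0,0,29,8.5],[8.1,17.7,0,0,0,29,8.5],[8.1,17.7,0,0,0,29,8.5],[8.1,17.7,0,0,0,29,8.5],[8.1,17.7,0,0,0,29,8.5],[8.1,17.7,0,0,0,29,8.5]]'
python3 - <<'E'
from h import *
print(manip.get_state()["q"].round(1), manip.get_state()["eef_pos"])
t=manip.read_camera("top");s=manip.read_camera("side")
cv2.imwrite("pics/c3.png",np.hstack([crop(t,130,160,120,120,3),crop(s,170,190,120,160,3)[60:420]]))
p=manip.get_state()["eef_pos"];print(proj("top",p),proj("side",p))
cv2.imwrite("pics/t3.png",t)
E
```

```text
time: 1.9
eef_pos: [479.7, 222.8, 209.7]
ee_rot: [[-0.002, 0.512, 0.859], [-0.001, 0.859, -0.512], [-1.0, -0.002, -0.001]]
contact_force: [-0.4, 0.2, -0.1]
gripper_width: 84.9
[24.9 15.4 -7.3 67.4 -0.  55.7] [479.65272473 222.84628568 209.72838296]
[[176.68047443 222.28831799]] [[220.29930794 243.86639576]]
```

View pics/c3.png

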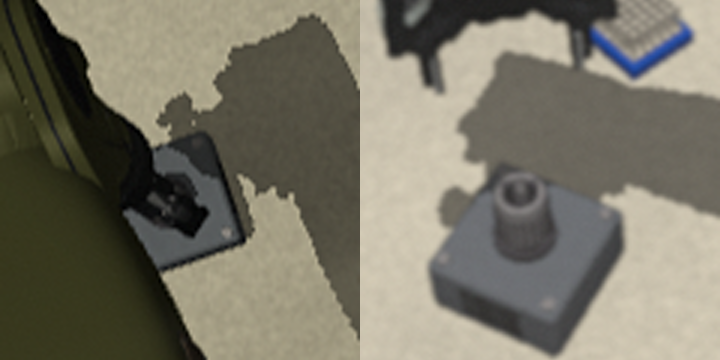

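```bash
python3 -m jog '[[0,0.2,-4,0,0,0,8.5],[0,0.2,-8,0,0,0,8.5],[0,0.2,-11,0,0,0,8.5],[0,0.2,-12.5,0,0,0,8.5],[0,0.2,-13.5,0,0,0,8.5],[0,0.2,-13.8,0,0,0,8.5],[0,0.2,-13.8,0,0,0,8.5]]'
python3 - <<'E'
from h import *
s=manip.read_camera("side")
cv2.imwrite("pics/c4.png",crop(s,170,190,120,140,5)); t=manip.read_camera("top");cv2.imwrite("pics/c4t.png",crop(t,130,160,120,120,5))
E
```

```text
time: 2.7
eef_pos: [480.3, 223.8, 73.2]
ee_rot: [[0.0, 0.514, 0.858], [0.0, 0.858, -0.514], [-1.0, 0.0, 0.0]]
contact_force: [0.4, 0.8, 0.8]
gripper_width: 84.9
```

View pics/c4.png

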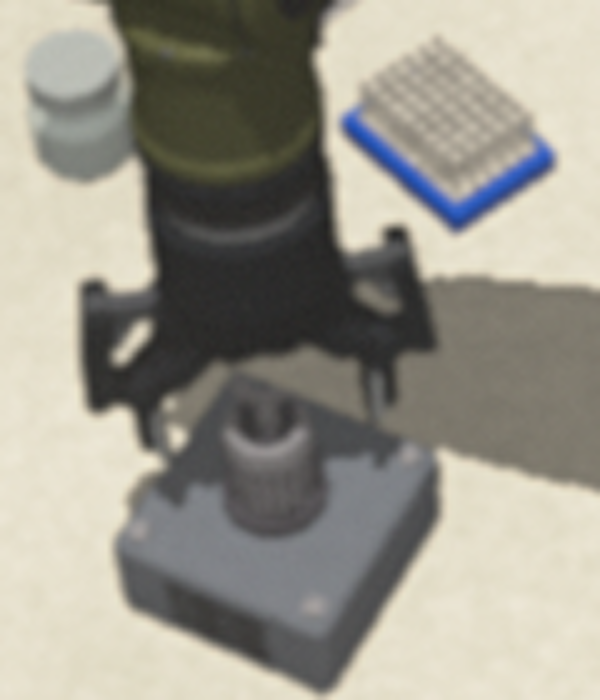

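```bash
python3 - <<'E'
from h import *
s=manip.get_state();p=s["eef_pos"];y=s["ee_rot"][:,1];x=s["ee_rot"][:,0]
for n,o,k in(("side",(170,190),5),("top",(130,160),5)):
    for d in(-13,0):
        for w in (-42.5,42.5,0): print(n,d,w,((proj(n,p+d*x+w*y)[0]-o+.5)*k-.5).round())
    for z in (68,94,112): print(n,"axis",z,((proj(n,[480,225,z])[0]-o+.5)*k-.5).round())
f,cx,cy,T=K("side");print(-T[:3,:3].T@T[:3,3])
E
```

```text
side -13 -42.5 [364. 433.]
side -13 42.5 [171. 469.]
side -13 0 [268. 451.]
side 0 -42.5 [365. 450.]
side 0 42.5 [174. 487.]
side 0 0 [270. 468.]
side axis 68 [272. 478.]
side axis 94 [267. 444.]
side axis 112 [264. 419.]
top -13 -42.5 [336. 373.]
top -13 42.5 [203. 292.]
top -13 0 [270. 333.]
top 0 -42.5 [339. 375.]
top 0 42.5 [208. 295.]
top 0 0 [273. 335.]
top axis 68 [274. 338.]
top axis 94 [266. 333.]
top axis 112 [261. 330.]
[ -96.28008011  616.78551224 1060.62999049]
```

View pics/c4t.png

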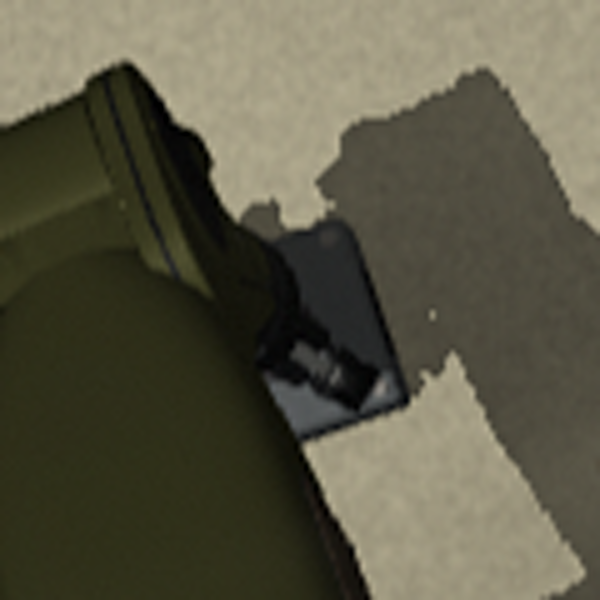

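```bash
python3 -m jog '[[0,0.1,0,0,0,0,4.8],[0,0.1,0,0,0,0,4.8],[0,0.1,0,0,0,0,4.8],[0,0.1,0,0,0,0,4.8],[0,0.1,0,0,0,0,4.8],[0,0.1,0,0,0,0,4.8]]'
python3 - <<'E'
from h import *
s=manip.read_camera("side")
cv2.imwrite("pics/c5.png",crop(s,185,230,80,80,7))
E
```

```text
time: 3.4
eef_pos: [480.1, 225.4, 72.7]
ee_rot: [[-0.0, 0.513, 0.858], [-0.0, 0.858, -0.513], [-1.0, -0.0, -0.0]]
contact_force: [-0.2, 0.3, 0.1]
gripper_width: 47.9
```

View pics/c5.png

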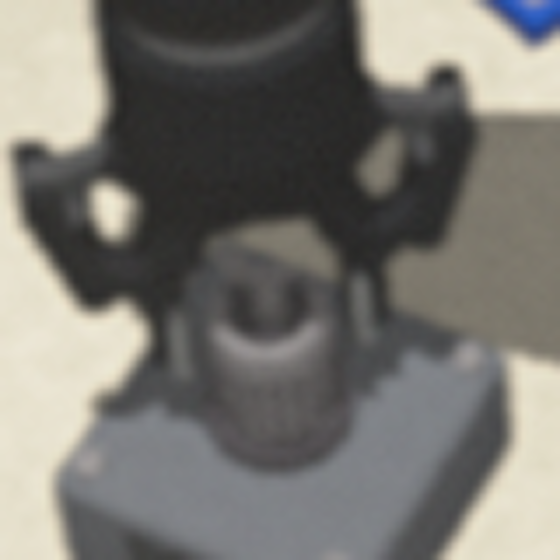

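```bash
python3 -m jog '[[-0.05,-0.1,-0.3,0,0,0,4.8],[-0.05,-0.1,-0.5,0,0,0,4.8],[-0.05,-0.1,-0.5,0,0,0,4.4],[-0.05,-0.1,-0.5,0,0,0,4.0],[-0.05,-0.1,-0.5,0,0,0,3.6],[-0.05,-0.1,-0.5,0,0,0,3.0],[-0.05,-0.1,-0.5,0,0,0,3.0],[-0.05,-0.1,-0.5,0,0,0,3.0]]'
python3 - <<'E'
from h import *
s=manip.get_state();print(s["contact_force"],s["wrist_torque"])
s=manip.read_camera("side")
cv2.imwrite("pics/c6.png",crop(s,185,230,80,80,7))
E
```

```text
time: 4.25
eef_pos: [480.0, 225.0, 68.2]
ee_rot: [[0.001, 0.513, 0.858], [0.001, 0.858, -0.513], [-1.0, 0.001, 0.0]]
contact_force: [-0.7, 2.0, 3.7]
gripper_width: 34.9
[-0.7317856   1.99451893  3.7290238 ] [ 0.53795551  0.13003826 -0.15907833]
```

View pics/c6.png

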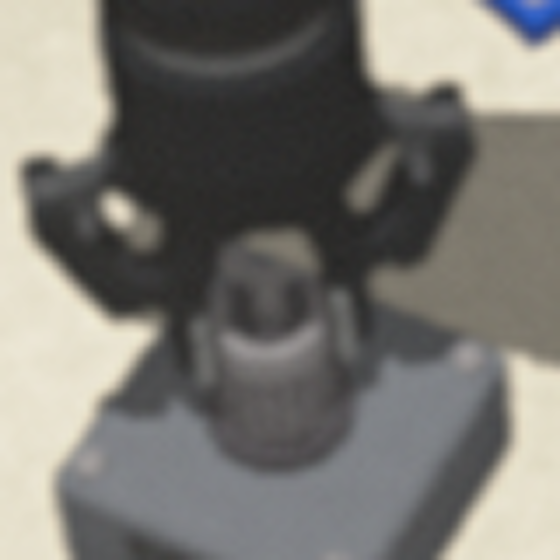

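```bash
python3 -m jog '[[-0.05,0,0,0,0,-4,3.0],[-0.05,0,0,0,0,-8,3.0],[-0.05,0,0,0,0,-12,3.0],[-0.05,0,0,0,0,-16,3.0],[-0.05,0,0,0,0,-20,3.0]]'
python3 - <<'E'
from h import *
s=manip.get_state();print(s["contact_force"],s["wrist_torque"],s["q"][5])
s=manip.read_camera("side")
cv2.imwrite("pics/c7.png",crop(s,185,230,80,80,7))
E
```

```text
time: 4.8
eef_pos: [480.1, 225.0, 68.1]
ee_rot: [[0.002, 0.777, 0.63], [0.001, 0.63, -0.777], [-1.0, 0.002, 0.0]]
contact_force: [0.5, 2.4, 3.1]
gripper_width: 34.7
[0.51259242 2.37236438 3.09599738] [ 0.55008196 -0.1033833   0.19793833] 76.08002165371872
```

View pics/c7.png

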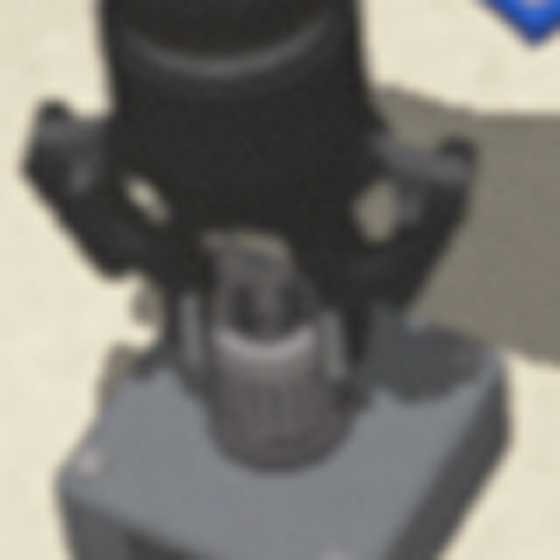

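```bash
python3 -m jog '[[0,0,0,0,0,-6,3.0],[0,0,0,0,0,-12,3.0],[0,0,0,0,0,-18,3.0],[0,0,0,0,0,-23,3.0],[0,0,0,0,0,-28,3.0]]'; python3 -c "
from h import *
s=manip.get_state();print(s['contact_force'],s['wrist_torque'],s['q'])"
```

```text
time: 5.35
eef_pos: [480.2, 225.1, 68.2]
ee_rot: [[0.002, 0.981, 0.192], [0.001, 0.192, -0.981], [-1.0, 0.002, -0.001]]
contact_force: [1.0, 2.9, 2.9]
gripper_width: 34.5
[1.0282606  2.88011554 2.94734929] [ 0.54764019 -0.26236917  0.17886299] [ 2.51051210e+01  2.11481115e+01 -2.15517127e+01  4.71711848e+01
  1.33027937e-02  1.04056142e+02]
```

```bash
python3 -m jog '[[0,0,0,0,0,-4,3.0],[0,0,0,0,0,-8,3.0],[0,0,0,0,0,-11,3.0]]'; python3 -c "
from h import *
s=manip.get_state();print(s['contact_force'],s['wrist_torque'],s['q'][5])"
```

```text
time: 5.65
eef_pos: [480.2, 225.1, 68.2]
ee_rot: [[0.002, 1.0, 0.002], [0.001, 0.002, -1.0], [-1.0, 0.002, -0.001]]
contact_force: [0.4, 3.3, 2.8]
gripper_width: 34.5
[0.36233218 3.32039418 2.7740699 ] [ 0.55220571 -0.16965587  0.17958035] 114.9869547710803
```

```bash
python3 -m jog '[[0,0,0,0,0,-3,3.0],[0,0,0,0,0,-6,3.0]]'; python3 -c "
from h import *
s=manip.get_state();print(s['contact_force'],s['wrist_torque'],s['q'][5])"
```

```text
time: 5.85
eef_pos: [480.3, 225.1, 68.2]
ee_rot: [[0.002, 0.995, -0.102], [0.001, -0.102, -0.995], [-1.0, 0.002, -0.001]]
contact_force: [-0.2, 2.1, 2.9]
gripper_width: 34.6
[-0.17084122  2.05463691  2.93651642] [ 0.47618483 -0.24528941  0.24226291] 120.95841184718611
```

```bash
python3 -m jog '[[0,0,0,0,0,-2,3.0],[0,0,0,0,0,-4,3.0]]'; python3 -c "
from h import *
s=manip.get_state();print(s['contact_force'],s['wrist_torque'],s['q'][5])"
```

```text
time: 6.05
eef_pos: [480.3, 225.1, 68.2]
ee_rot: [[0.002, 0.986, -0.169], [0.001, -0.169, -0.986], [-1.0, 0.002, -0.001]]
contact_force: [0.8, 2.9, 2.7]
gripper_width: 34.8
[0.75576319 2.89218987 2.72925896] [ 0.32319537 -0.25153169  1.43648783] 124.83474214277231
```

```bash
python3 -m jog '[[0,0,0,0,0,-2,3.0],[0,0,0,0,0,-4,3.0]]'; python3 -c "
from h import *
s=manip.get_state();print(s['contact_force'],s['wrist_torque'],s['q'][5])"
```

```text
time: 6.25
eef_pos: [479.9, 223.4, 68.1]
ee_rot: [[0.002, 0.971, -0.238], [-0.003, -0.238, -0.971], [-1.0, 0.002, 0.002]]
contact_force: [0.6, -3.3, 5.3]
gripper_width: 34.5
[ 0.55797664 -3.319038    5.28749418] [-0.57585102 -0.13414853  0.62291498] 128.85072817023564
```

```bash
python3 -m jog '[[0,0,0,0,0,0,5],[0,0,0,0,0,0,8.5],[0,0,0,0,0,0,8.5],[0,0,0,0,0,0,8.5],[0,0,0,0,0,0,8.5],[0,0,0,0,0,0,8.5],[0,0,0,0,0,0,8.5],[0,0,4,0,0,0,8.5],[0,0,9,0,0,0,8.5],[0,0,14,0,0,0,8.5],[0,-4,16,0,0,0,8.5],[0,-8,16,0,0,0,8.5]]'
```

```text
time: 7.45
eef_pos: [482.0, 145.1, 232.0]
ee_rot: [[0.008, 0.972, -0.237], [0.002, -0.237, -0.972], [-1.0, 0.008, -0.004]]
contact_force: [-0.3, -0.6, -0.6]
gripper_width: 85.4
```

```bash
python3 - <<'E'
from h import *
t=manip.read_camera("top");s=manip.read_camera("side")
cv2.imwrite("pics/t8.png",t)
cv2.imwrite("pics/c8.png",np.hstack([crop(t,290,180,70,75,8)[:, :400] if 0 else crop(t,295,180,62,75,6),crop(s,300,170,70,75,6)]))
cv2.imwrite("pics/c9.png",np.hstack([crop(t,150,190,70,70,5),crop(s,185,245,80,70,5)]))
E
```

```text
(no output)
```

View pics/c8.png

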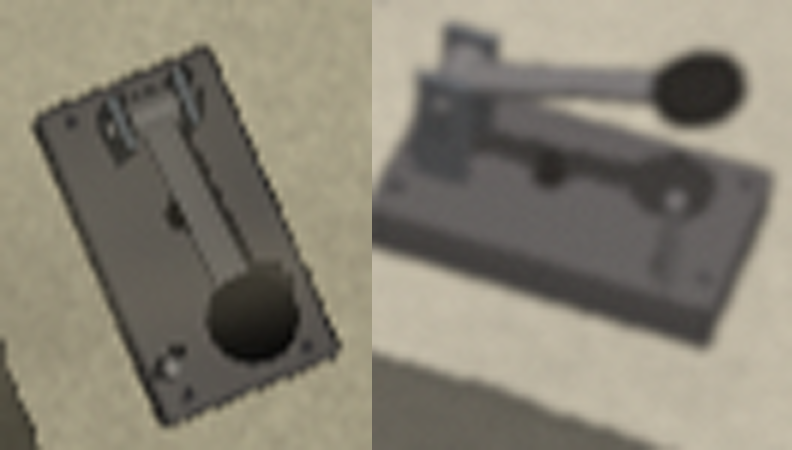

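View pics/c9.png

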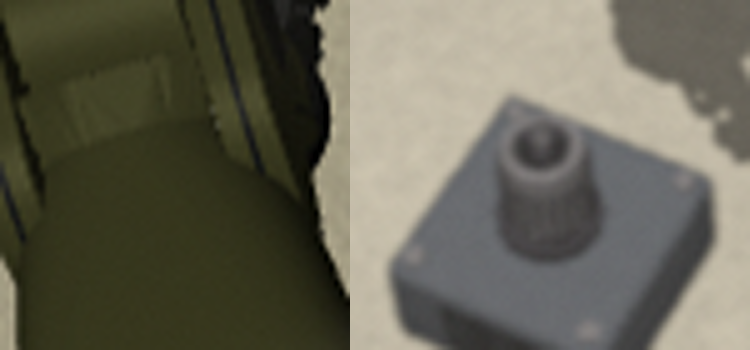

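```bash
python3 - <<'E'
from h import *
def t6(u,v): return ((u+.5)/6-.5+295,(v+.5)/6-.5+180)
C=[(40,122),(208,47),(340,352),(167,425)]
P=np.array([onz("top",t6(*c),30) for c in C]);print(P.round(1),P.mean(0).round(1),np.linalg.norm(P-np.roll(P,-1,0),axis=1).round(1))
d=(P[0]+P[1]-P[2]-P[3])[:2];th=np.arctan2(d[1],d[0]);print(np.degrees(th))
c=P.mean(0)[:2];ux=np.array([np.cos(th),np.sin(th)]);uy=np.array([-ux[1],ux[0]])
print("pad level",c-55*ux,"rest",c-48*ux)
pad=onz("top",t6(253,312),112);print("rest seen",pad,"post",onz("top",t6(172,367),81)[:2], c-55*ux+38*uy)
ps=((698-372+.5)/6-.5+300,(88.5)/6-.5+170);print("side",onz("side",ps,113),tri(t6(253,312),ps))
E
```

```text
[[ 562.4  -98.3   30. ]
 [ 598.7 -178.    30. ]
 [ 454.3 -238.2   30. ]
 [ 419.8 -157.    30. ]] [ 508.8 -167.9   30. ] [ 87.6 156.4  88.2 154.2]
22.501557876828233
pad level [ 457.98027659 -188.903826  ] rest [ 464.44736047 -186.22486614]
rest seen [ 466.07608002 -186.70215478  112.        ] post [ 443.60012304 -154.03361352] [ 443.43735159 -153.79679918]
side [ 459.35071179 -183.29740505  113.        ] [ 465.07991582 -188.63677846  105.54543397]
```

```bash
python3 -m jog '[[-0.3,-4.5,0,0,0,0,0],[-0.6,-9,0,0,0,0,0],[-0.9,-13.5,0,0,0,0,0],[-1.2,-18,0,0,0,0,0],[-1.5,-22.5,0,0,0,0,0],[-1.8,-27,0,0,0,0,0],[-2.1,-31,0,0,0,0,0],[-2.2,-33.4,-2,0,0,0,0],[-2.2,-33.4,-6,0,0,0,0],[-2.2,-33.4,-8,0,0,0,0],[-2.2,-33.4,-9,0,0,0,0],[-2.2,-33.4,-9,0,0,0,0]]'
python3 - <<'E'
from h import *
st=manip.get_state();print(st["eef_pos"],st["gripper_width"],st["contact_force"])
t=manip.read_camera("top");s=manip.read_camera("side")
cv2.imwrite("pics/c10.png",np.hstack([crop(t,155,190,70,70,5),crop(s,290,130,85,70,5)]))
print(proj("side",st["eef_pos"]))
E
```

```text
time: 8.75
eef_pos: [456.2, -188.8, 136.3]
ee_rot: [[-0.003, 0.971, -0.239], [0.001, -0.239, -0.971], [-1.0, -0.003, -0.001]]
contact_force: [-0.7, 0.8, -0.1]
gripper_width: -0.1
[ 456.2190476  -188.7624901   136.29795868] -0.07013934818505235 [-0.74639231  0.82927891 -0.11974818]
[[357.33423993 177.0072986 ]]
```

View pics/c10.png

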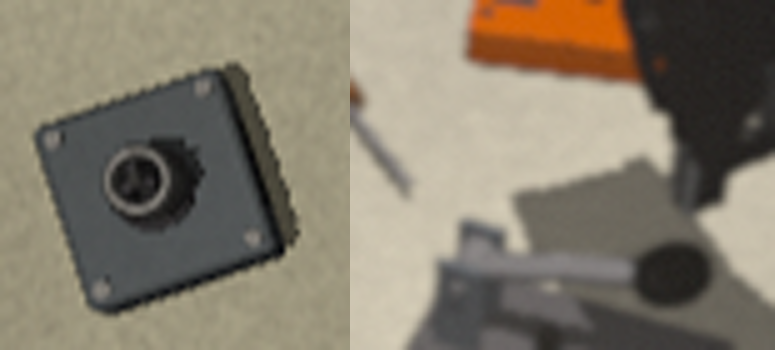

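```bash
python3 - <<'E'
from h import *
st=manip.get_state()
for p in ([464.5,-186,113],[466,-187,112],[464.5,-186,106],st["eef_pos"],st["eef_pos"]+[0,0,10],[443.5,-154,81]): print(p,proj("side",p),proj("top",p))
a=cv2.imread("pics/top0.png");t=manip.read_camera("top")
cv2.imwrite("pics/c11.png",np.hstack([crop(a,167,210,32,32,11),crop(t,167,210,32,32,11)]))
cv2.imwrite("pics/c11b.png",crop(t,280,160,100,90,6))
E
```

```text
[464.5, -186, 113] [[353.03940603 182.66608866]] [[336.54277508 232.14450461]]
[466, -187, 112] [[352.80013329 182.45196529]] [[336.86271867 231.61245205]]
[464.5, -186, 106] [[352.75476072 184.67316193]] [[336.19278532 232.3570087 ]]
[ 457.96406199 -189.44577991  138.42028506] [[357.06030485 175.88841266]] [[339.20305209 233.86838189]]
[ 457.96406199 -189.44577991  148.42028506] [[357.4998835  172.91073779]] [[339.73915665 233.56787869]]
[443.5, -154, 81] [[349.77155038 202.49050864]] [[323.23792026 240.78692229]]
```

View pics/c11.png

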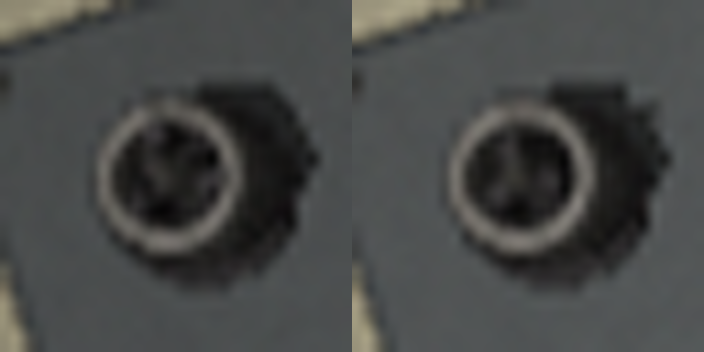

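View pics/c11b.png

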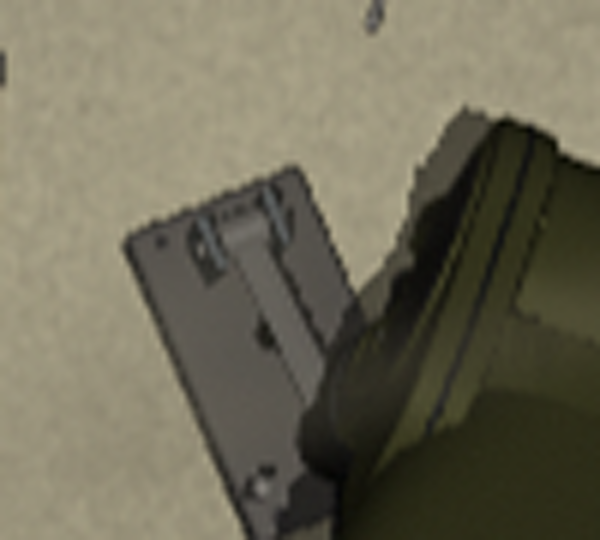

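```bash
python3 -m jog '[[0,0,-0.5,0,0,0,0],[0,0,-1,0,0,0,0],[0,0,-1.4,0,0,0,0],[0,0,-1.4,0,0,0,0]]';python3 -m jog '[[0,0,-0.3,0,0,0,0],[0,0,-0.3,0,0,0,0],[0,0,-0.3,0,0,0,0]]';python3 -m jog '[[0,0,-0.3,0,0,0,0],[0,0,-0.3,0,0,0,0],[0,0,-0.3,0,0,0,0]]';python3 -m jog '[[0,0,-0.3,0,0,0,0],[0,0,-0.3,0,0,0,0],[0,0,-0.3,0,0,0,0]]';python3 -m jog '[[0,0,-0.3,0,0,0,0],[0,0,-0.3,0,0,0,0],[0,0,-0.3,0,0,0,0]]'
```

```text
time: 9.3
eef_pos: [456.6, -189.4, 123.1]
ee_rot: [[-0.001, 0.971, -0.24], [0.0, -0.24, -0.971], [-1.0, -0.001, -0.0]]
contact_force: [0.2, -0.7, -0.0]
gripper_width: 0.2
time: 9.6
eef_pos: [457.1, -189.6, 120.7]
ee_rot: [[-0.0, 0.971, -0.24], [0.0, -0.24, -0.971], [-1.0, -0.0, -0.0]]
contact_force: [-0.4, 0.0, -0.2]
gripper_width: -0.3
time: 9.9
eef_pos: [457.1, -189.6, 117.6]
ee_rot: [[-0.0, 0.971, -0.24], [0.0, -0.24, -0.971], [-1.0, -0.0, -0.0]]
contact_force: [-0.0, -0.2, 0.2]
gripper_width: 0.1
time: 10.2
eef_pos: [457.0, -189.6, 114.6]
ee_rot: [[-0.0, 0.971, -0.24], [0.0, -0.24, -0.971], [-1.0, -0.0, -0.0]]
contact_force: [-0.2, -0.7, -0.6]
gripper_width: -0.1
time: 10.5
eef_pos: [457.0, -189.6, 111.6]
ee_rot: [[-0.0, 0.971, -0.24], [0.0, -0.24, -0.971], [-1.0, -0.0, -0.0]]
contact_force: [0.4, 0.0, -0.3]
gripper_width: -0.1
```

```bash
python3 - <<'E'
from h import *
t=manip.read_camera("top");s=manip.read_camera("side")
cv2.imwrite("pics/c12.png",np.hstack([crop(s,305,140,70,80,8)]))
E
```

```text
(no output)
```

View pics/c12.png

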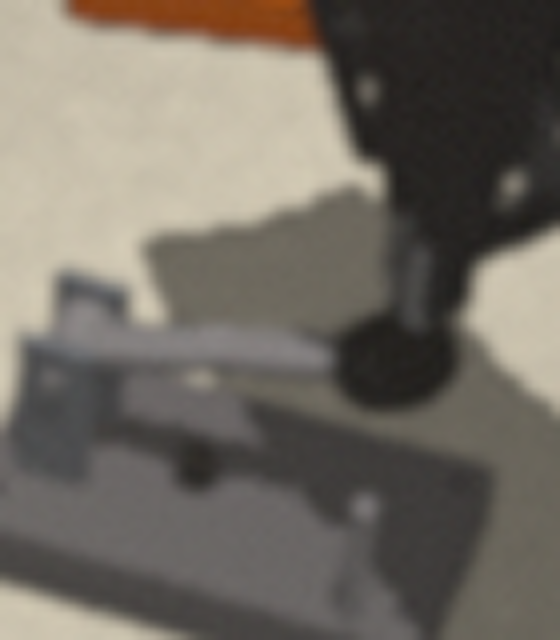

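```bash
for i in 1; do python3 -m jog '[[0,0,-0.3,0,0,0,0],[0,0,-0.3,0,0,0,0],[0,0,-0.3,0,0,0,0]]';python3 -m jog '[[0,0,-0.3,0,0,0,0],[0,0,-0.3,0,0,0,0],[0,0,-0.3,0,0,0,0]]'; done
python3 - <<'E'
from h import *
t=manip.read_camera("top");s=manip.read_camera("side")
cv2.imwrite("pics/c13.png",np.hstack([crop(s,305,140,70,80,8)]))
E
```

```text
time: 10.9
eef_pos: [457.0, -189.5, 108.6]
ee_rot: [[-0.0, 0.971, -0.24], [0.0, -0.24, -0.971], [-1.0, -0.0, -0.0]]
contact_force: [0.2, -0.1, 0.0]
gripper_width: -0.2
time: 11.2
eef_pos: [457.0, -189.6, 105.6]
ee_rot: [[-0.0, 0.971, -0.24], [0.0, -0.24, -0.971], [-1.0, -0.0, -0.0]]
contact_force: [0.1, -0.7, 0.1]
gripper_width: 0.1
```

View pics/c13.png

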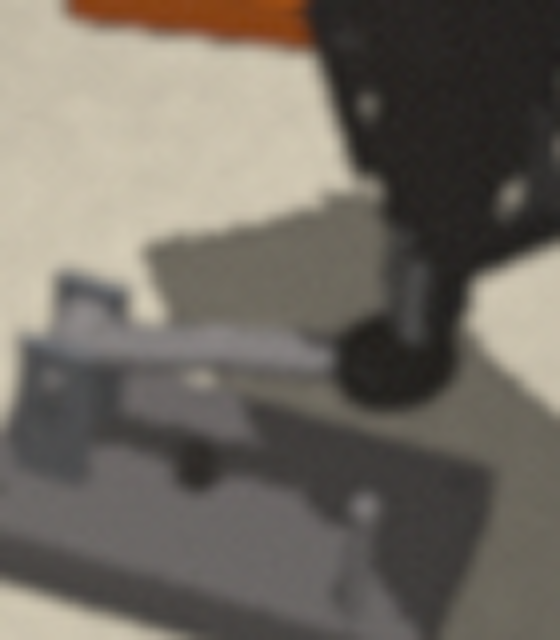

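```bash
for i in 1; do python3 -m jog '[[0,0,-0.3,0,0,0,0],[0,0,-0.3,0,0,0,0],[0,0,-0.3,0,0,0,0]]';python3 -m jog '[[0,0,-0.3,0,0,0,0],[0,0,-0.3,0,0,0,0],[0,0,-0.3,0,0,0,0]]'; done
python3 - <<'E'
from h import *
t=manip.read_camera("top");s=manip.read_camera("side")
cv2.imwrite("pics/c14.png",np.hstack([crop(s,305,140,70,80,8)]))
E
```

```text
time: 11.6
eef_pos: [457.0, -189.5, 102.6]
ee_rot: [[-0.0, 0.971, -0.24], [0.0, -0.24, -0.971], [-1.0, -0.0, -0.0]]
contact_force: [-0.0, -0.3, -0.3]
gripper_width: -0.1
time: 11.9
eef_pos: [457.0, -189.6, 99.6]
ee_rot: [[-0.0, 0.971, -0.24], [0.0, -0.24, -0.971], [-1.0, -0.0, -0.0]]
contact_force: [0.6, 0.5, -0.5]
gripper_width: -0.2
```

View pics/c14.png

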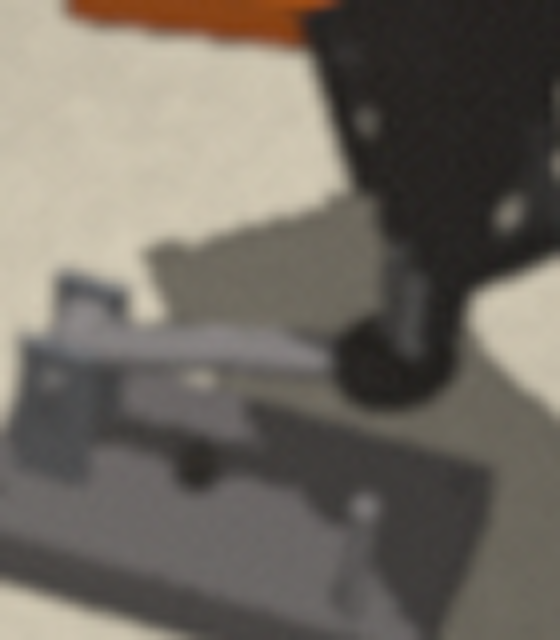

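```bash
for i in 1; do python3 -m jog '[[0,0,-0.3,0,0,0,0],[0,0,-0.3,0,0,0,0],[0,0,-0.3,0,0,0,0]]';python3 -m jog '[[0,0,-0.3,0,0,0,0],[0,0,-0.3,0,0,0,0],[0,0,-0.3,0,0,0,0]]'; done
python3 - <<'E'
from h import *
t=manip.read_camera("top");s=manip.read_camera("side")
print(manip.get_state()["contact_force"])
cv2.imwrite("pics/c15.png",np.hstack([crop(s,305,140,70,80,8)]))
cv2.imwrite("pics/c15t.png",np.hstack([crop(t,280,170,80,90,6)]))
E
```

```text
time: 12.3
eef_pos: [457.4, -189.8, 97.0]
ee_rot: [[0.001, 0.971, -0.24], [-0.0, -0.24, -0.971], [-1.0, 0.001, 0.0]]
contact_force: [-0.4, -0.9, 4.2]
gripper_width: -0.1
time: 12.6
eef_pos: [457.2, -189.9, 93.8]
ee_rot: [[0.0, 0.971, -0.24], [-0.001, -0.24, -0.971], [-1.0, 0.0, 0.001]]
contact_force: [-0.1, -1.9, 2.9]
gripper_width: -0.0
[-0.91999421 -0.77320441  4.05954802]
```

View pics/c15.png

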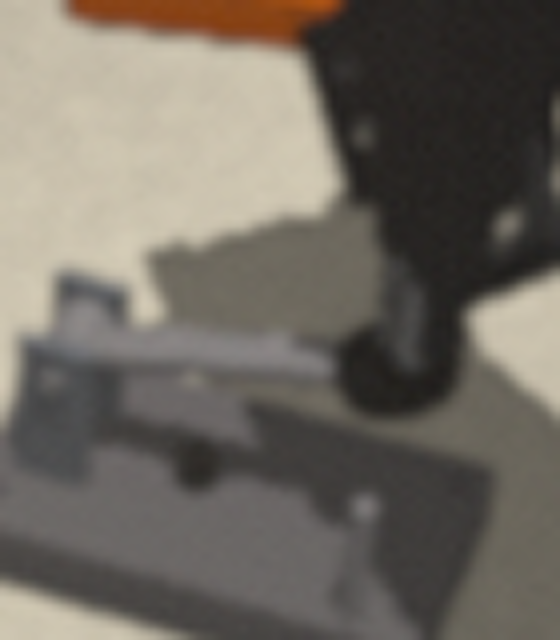

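View pics/c15t.png

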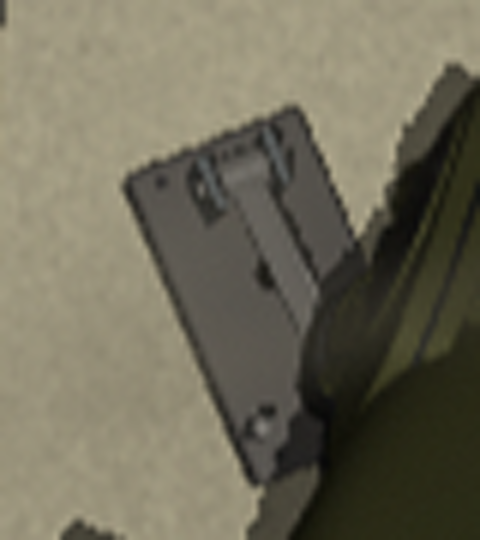

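```bash
cat >> h.py <<'E'
TH=np.radians(22.6);C0=np.array([508.8,-167.9])
def box2w(P):
    P=np.atleast_2d(P);c,s=np.cos(TH),np.sin(TH);return np.c_[C0[0]+c*P[:,0]-s*P[:,1],C0[1]+s*P[:,0]+c*P[:,1],P[:,2]]
def padpts(q,zt=6,r=20):
    a=.3-q;u=np.array([-np.cos(a),0,np.sin(a)]);n=np.array([np.sin(a),0,np.cos(a)])
    t=np.linspace(0,2*np.pi,73);out=[]
    for h in(zt,zt-12): out.append(np.array([55,0,75])+110*u+h*n+r*np.cos(t)[:,None]*u+r*np.sin(t)[:,None]*np.array([0,1,0]))
    return box2w(np.vstack(out))
def ext(n,q):
    p=proj(n,padpts(q));return p[:,0].min(),p[:,0].max(),p[:,1].min(),p[:,1].max()
E
python3 - <<'E'
from h import *
f=lambda v,o,k=8:((np.array(v)-o+.5)*k-.5)
for q in(0,.1,.2,.25,.3,.35,.4,.6):
    e=ext("side",q);print(q,"L R T B",f(e[:2],305).round(),f(e[2:],140).round())
p=proj("side",box2w([[-55,38,81],[55,20,89],[55,-20,89],[-80,45,30],[-80,-45,30]]));print(np.c_[f(p[:,0],305),f(p[:,1],140)].round())
E
```

```text
0 L R T B [326. 461.] [303. 416.]
0.1 L R T B [332. 464.] [329. 443.]
0.2 L R T B [335. 464.] [354. 469.]
0.25 L R T B [334. 464.] [366. 482.]
0.3 L R T B [332. 463.] [378. 495.]
0.35 L R T B [330. 461.] [389. 508.]
0.4 L R T B [327. 459.] [401. 520.]
0.6 L R T B [307. 438.] [441. 564.]
[[362. 504.]
 [ 51. 350.]
 [ 95. 270.]
 [415. 652.]
 [499. 463.]]
```

```bash
python3 -m jog '[[0,0,-0.5,0,0,0,0],[0,0,-1,0,0,0,0],[0,0,-1.5,0,0,0,0],[0,0,-2,0,0,0,0],[0,0,-2.4,0,0,0,0],[0,0,-2.6,0,0,0,0],[0,0,-2.6,0,0,0,0],[0,0,-2.6,0,0,0,0]]'
python3 - <<'E'
from h import *
t=manip.read_camera("top");s=manip.read_camera("side")
print(manip.get_state()["contact_force"],manip.get_state()["eef_pos"])
cv2.imwrite("pics/c16.png",np.hstack([crop(s,305,140,70,80,8)]))
E
```

```text
time: 13.5
eef_pos: [455.6, -190.0, 67.2]
ee_rot: [[-0.003, 0.971, -0.24], [-0.001, -0.24, -0.971], [-1.0, -0.003, 0.002]]
contact_force: [-4.5, -2.2, 6.2]
gripper_width: -0.1
[-4.59066818 -2.15328691  6.74275387] [ 455.65981062 -189.99978648   67.29668877]
```

View pics/c16.png

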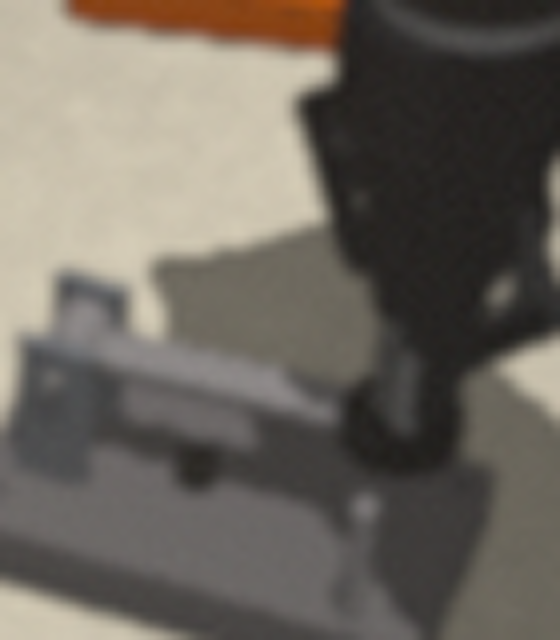

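```bash
python3 -m jog '[[-0.1,0,-0.2,0,0,0,0],[-0.1,0,-0.4,0,0,0,0],[-0.1,0,-0.5,0,0,0,0],[-0.1,0,-0.5,0,0,0,0],[-0.1,0,-0.5,0,0,0,0]]'
python3 - <<'E'
from h import *
s=manip.read_camera("side");cv2.imwrite("pics/s17.png",s)
print(manip.get_state()["contact_force"],manip.get_state()["eef_pos"])
a=cv2.imread("pics/side0.png")
for c in(350,353,356,359): print(c,"rest",a[176:200,c].mean(1).round().astype(int),"\n now",s[188:210,c].mean(1).round().astype(int))
im=crop(s,305,140,70,80,8)
for q,col in((.25,(255,0,0)),(.3,(0,255,0)),(.35,(0,0,255))):
    p=(proj("side",padpts(q))-[305,140]+.5)*8-.5
    for P in(p[:73],p[73:]): cv2.polylines(im,[P.round().astype(int)],True,col,1)
cv2.imwrite("pics/c17.png",np.hstack([crop(s,305,140,50,75,8),im[:600]]))
E
```

```text
time: 14.1
eef_pos: [455.3, -190.1, 62.5]
ee_rot: [[-0.002, 0.971, -0.24], [-0.001, -0.24, -0.971], [-1.0, -0.001, 0.002]]
contact_force: [-3.0, -3.0, 6.8]
gripper_width: 0.2
[-3.2582437  -2.77083138  7.73108967] [ 455.26936972 -190.13828233   62.5301179 ]
350 rest [162 160 150 120  75  39  36  36  38  38  39  35  33  42  77 121 146 135
  99  66  56  52  53  56] 
 now [ 64  44  38  36  36  36  37  38  36  35  38  46  59  79 108 118 106  91
  86  88  86  85]
353 rest [159 146 113  66  35  34  37  36  37  38  37  38  32  36  59 107 149 154
 130  96  71  57  54  53] 
 now [59 58 60 60 59 54 46 39 33 34 33 35 44 56 62 66 64 62 63 61 60 62]
356 rest [159 144 106  60  37  35  37  37  36  38  35  35  34  44  78 124 150 158
 147 119  94  81  71  63] 
 now [67 66 63 61 59 60 58 50 39 33 35 35 44 55 60 60 61 60 62 61 61 61]
359 rest [159 153 134  95  60  38  36  35  37  34  34  41  65 102 135 154 157 158
 158 148 119  94  86  88] 
 now [37 36 35 37 36 34 35 34 31 33 36 42 53 60 61 62 60 61 60 61 61 61]
```

View pics/c17.png

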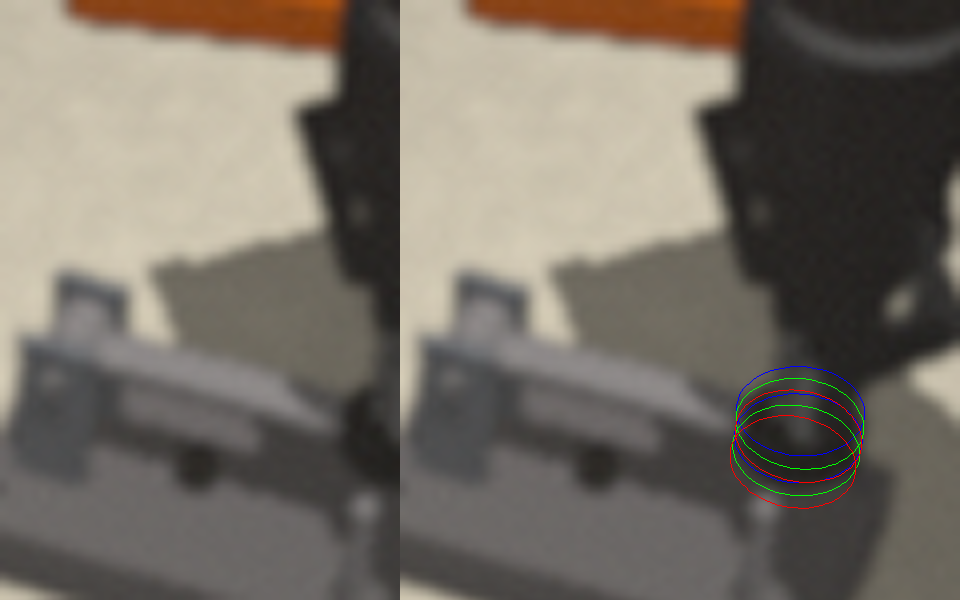

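```bash
cat >> h.py <<'E'
def bot(q,c):
    p=proj("side",padpts(q)).astype(np.float32);h=cv2.convexHull(p)[:,0];h=np.vstack([h,h[:1]]);r=[]
    for a,b in zip(h[:-1],h[1:]):
        if min(a[0],b[0])<=c<=max(a[0],b[0]) and a[0]!=b[0]: r.append(a[1]+(b[1]-a[1])*(c-a[0])/(b[0]-a[0]))
    return min(r),max(r)
E
python3 - <<'E'
from h import *
for c in(350,353,356,359): print(c,[np.round(bot(q,c),1) for q in(0,.2,.25,.3,.35)])
E
```

```text
350 [array([178.5, 191.3], dtype=float32), array([184.8, 197.3], dtype=float32), array([186.2, 198.8], dtype=float32), array([187.5, 200.4], dtype=float32), array([188.8, 202. ], dtype=float32)]
353 [array([177.6, 191.5], dtype=float32), array([183.9, 198.1], dtype=float32), array([185.4, 199.7], dtype=float32), array([186.8, 201.3], dtype=float32), array([188.3, 202.9], dtype=float32)]
356 [array([177.4, 191. ], dtype=float32), array([183.9, 198.1], dtype=float32), array([185.5, 199.8], dtype=float32), array([187. , 201.4], dtype=float32), array([188.6, 202.9], dtype=float32)]
359 [array([178.2, 189.6], dtype=float32), array([184.7, 197.3], dtype=float32), array([186.4, 198.9], dtype=float32), array([188.1, 200.5], dtype=float32), array([189.8, 201.9], dtype=float32)]
```

```bash
python3 -m jog '[[0,0,-0.06,0,0,0,0],[0,0,-0.06,0,0,0,0],[0,0,-0.06,0,0,0,0],[0,0,-0.06,0,0,0,0]]'
python3 - <<'E'
from h import *
A=[];F=[];Z=[]
for i in range(6):
    A.append(manip.read_camera("side").astype(float));st=manip.get_state();F.append(st["contact_force"]);Z.append(st["eef_pos"])
s=np.mean(A,0);print(np.mean(F,0),np.mean(Z,0),st["time"])
for c in(352,353,354,355,356,357,358,359,360):
    v=s[194:208,c].mean(1);bg=v[-5:].mean();th=(bg+35)/2;i=[k for k in range(13) if v[k]<th<=v[k+1]][-1]
    e=194+i+(th-v[i])/(v[i+1]-v[i])+.8
    qs=np.linspace(.2,.4,81);print(c,round(e,2),qs[np.argmin([abs(bot(q,c)[1]-e) for q in qs])].round(3))
t=manip.read_camera("top");cv2.imwrite("pics/t18.png",t);cv2.imwrite("pics/s18.png",s.astype(np.uint8))
E
```

```text
time: 14.55
eef_pos: [455.2, -190.1, 62.0]
ee_rot: [[-0.002, 0.971, -0.24], [-0.001, -0.24, -0.971], [-1.0, -0.001, 0.002]]
contact_force: [-3.3, -3.1, 8.2]
gripper_width: -0.1
[-3.0318949  -2.47526939  6.9924571 ] [ 455.26138154 -190.13286323   61.96574592] 14.85
352 201.24 0.305
353 201.34 0.3
354 201.41 0.3
355 201.48 0.3
356 201.46 0.302
357 201.26 0.302
358 201.06 0.305
359 200.74 0.308
360 200.33 0.315
```

View pics/t18.png

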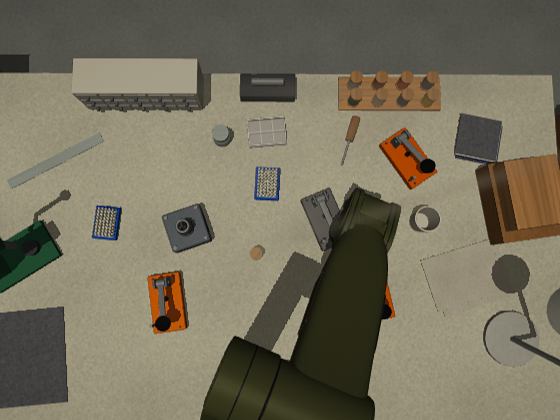

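View pics/s18.png

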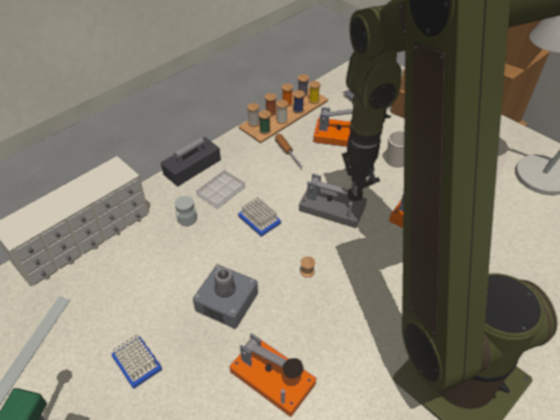

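```bash
python3 -c "
from cell import manip
s=manip.get_state();print(s['eef_pos'],s['contact_force'],s['time']);manip.job_done()"
```

```text
[ 455.27038476 -190.12353218   61.97907733] [-2.69636348 -3.01493787  7.09313793] 14.9
the job is handed in; nothing more can be done
```

I tightened the chuck and handed the job in at 14.9 s, with the closed fingers holding the grey box's lever at about half travel. The lever was pressed only after the sleeve reached its stop.

**Sleeve:** I gripped it and turned it clockwise about 67°, the resistance staying near 0.2 N m. It then came up hard against the stop: the torque rose to about 1.4 N m and the fingers slipped slightly, well above the 0.3 N m needed. After release, the reamer was still standing in the chuck. The pictures are too coarse to show the jaws actually touching it.

**Lever:** In the side pictures, the pad's edge matched my model of the lever at 0.300–0.315 rad, against 0.30 for level. The upward force was about 7 N, where about 8 N was expected.

**Disagreements:**
- **Fingertip height:** The fingers touched the pad at a TCP reading of about 98 mm, not the roughly 117 mm expected. The real fingertips therefore seem to sit about 19 mm above the reading. I set the final height, which reads 62 mm, from the picture rather than the reading.
- **Sleeve grip:** The gripper showed about 35 mm on the 40 mm sleeve. I did not explain this.
- **Side force:** About 4 N of sideways drag remains on the pad.

In the last top and side views, the other objects looked unmoved where they could be seen. The arm hid part of the scene, including one orange box.

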